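# Reload the tube mixer and set it running

### The arm

A 7-joint arm with a two-finger parallel gripper is mounted at the origin on the work surface. World frame = base frame: x ahead of the robot, y to its left, z up, the work surface at z = 0. Lengths are in m, angles in rad, forces in N, time in s.
With the tool pointing down it reaches from about 0.35 to 0.9 m from the base axis. Payload 19.9 kg.
Tool frame: the origin (TCP) lies between the finger pads; the fingertips stand 19 mm ahead of it and the grasp point (between the pads) is the TCP; z points along the fingers, y is the direction in which the jaws open and shut (so a half turn about z gives the same grasp; the last joint's range is limited). The gripper opens to 94 mm and grips with 3 to 60 N. Pads are 16 mm wide; open, the fingers measure 119 mm over their backs; the gripper's body (75 mm by 177 mm) begins 78 mm behind the grasp point.
Start: joints at [-1.31, 0.417, -0.01, 1.614, 0.005, 1.111, -0.053], TCP at [0.186, 0.597, 0.224] pointing down, gripper open.
Joint ranges: [-2.81, 2.81], [-0.39, 2.02], [-1.27, 1.25], [0.06, 2.57], [-1.19, 4.33], [0.19, 2], [-2.82, 2.82]. Speed limits (rad/s): [1.89, 1.89, 2.39, 2.39, 3.01, 3.01, 3.01].

### API

Orientations are given as a 3x3 rotation matrix whose columns are the frame's x, y, z axes.
In Python, from rig import robot gives the robot as it stands. Calls block until the motion is done:
- robot.move_ptp(position, orientation): joint-space move of the TCP to a pose.
- robot.move_linear(position, velocity=0.15, frame=None, threshold=None): straight line of the TCP; frame=None keeps the orientation; velocity is the mean speed in m/s. With threshold (N) it stops when the force on the tool has changed by that much, and returns True; else False.
- robot.goto_joints(angles): joint-space move.
- robot.gripper_to(opening): finger opening in m; the grip force is fixed at half the most; returns when the fingers have stopped.
- robot.pause(seconds).
- robot.ik(position, orientation): joint angles nearest the present ones, or None.
- robot.get_state(): the state.
- robot.grab_frame(name): name is "side" or "top" or "wrist"; returns the picture (384x512x3 uint8, red, green, blue); there is no depth.
- robot.camera_info(name): a dict with "fx", "fy", "cx", "cy" (pixels), "rvec" (rotation vector, rad) and "tvec" (3), from world to camera coordinates, as OpenCV has them. Camera axes: x right, y down, z forward; pixel columns grow to the right and rows downward; lengths in m; the calibration is good to about 2 mm. A picture is of the moment at which its call begins: read the wrist's pose just before it. camera_info takes no time and is no camera call; for the wrist camera it gives the pose at the moment of the call.
A pose or a line that the arm cannot do raises robot.PlanningError and nothing moves.
- robot.sign_off(): hands the job in, once; it reports no verdict.
The state is a dict: "time": time; "qpos": joint angles; "joint_vel": joint speeds; "effort": joint torques, N m; "ee_pos": TCP position; "tool_rot": TCP orientation; "force": force on the tool from outside, world axes, zero at the start; "moment": the same for the moment, N m; "opening": finger opening in m.
Only numpy, scipy, OpenCV 4.12 (cv2) and the standard library are available. Lean on these libraries where they do the work, as an engineer would, in place of code of your own. Each camera call takes 0.05 s, during which the arm holds its last target.

### The job

Stop the tube mixer: pull its selector knob up, turn it from the dot (run) to the line (stop) and push it fully back in. Then lay each finished tube from the mixer's clips in a channel of the sloped cradle, centred along it, and press every fresh tube lying on the bench into a clip of its own, centred, until the spring fingers snap over it and it sits all the way down (caps either way). Last, with all tubes placed, pull the knob up again, turn it back to the dot and push it fully in, leaving beaker, tip box and timer where they stand.

Things in the scene. Friction and masses are not known exactly. Their poses are not given: they have to be found in the camera images.
- tube0: fresh sample tube, all tubes alike: white cylinder 29 mm in diameter, 118 mm long over all, conical tip, grey square cap 29 mm across the flats (so it does not roll); 40 to 85 g. Origin on its axis at mid-length; x along the axis to the cap (cap at x = 44 to 59 mm, round body -44 to 44 mm). At first it lies on the bench, axis 14.5 mm up. Absent in some starts.
- tube1: fresh sample tube, all tubes alike: white cylinder 29 mm in diameter, 118 mm long over all, conical tip, grey square cap 29 mm across the flats (so it does not roll); 40 to 85 g. Origin on its axis at mid-length; x along the axis to the cap (cap at x = 44 to 59 mm, round body -44 to 44 mm). At first it lies on the bench, axis 14.5 mm up. Absent in some starts.
- tube2: fresh sample tube, all tubes alike: white cylinder 29 mm in diameter, 118 mm long over all, conical tip, grey square cap 29 mm across the flats (so it does not roll); 40 to 85 g. Origin on its axis at mid-length; x along the axis to the cap (cap at x = 44 to 59 mm, round body -44 to 44 mm). At first it lies on the bench, axis 14.5 mm up. Absent in some starts.
- tube3: fresh sample tube, all tubes alike: white cylinder 29 mm in diameter, 118 mm long over all, conical tip, grey square cap 29 mm across the flats (so it does not roll); 40 to 85 g. Origin on its axis at mid-length; x along the axis to the cap (cap at x = 44 to 59 mm, round body -44 to 44 mm). At first it lies on the bench, axis 14.5 mm up. Absent in some starts.
- done0: finished tube, of the same shape, size and axes as the fresh tubes, but held in a clip on the mixer's deck at the start (lifting it straight up out of the clip takes about 8 N). Absent in some starts; at least one is there.
- done1: finished tube, of the same shape, size and axes as the fresh tubes, but held in a clip on the mixer's deck at the start (lifting it straight up out of the clip takes about 8 N). Absent in some starts; at least one is there.
- clip0 (a point): clip station: the point where the middle of a loaded tube's axis lies, level, 34.5 mm above the deck; x along the tube, from the mixer's front to its back. Pairs of sprung steel fingers, 12 mm wide, at x = -30 and +30 mm, clear between them down to the deck; their beads, 22 mm apart, are 10 mm above this point, their flared tops 42 mm apart and 20 mm above. About 8 N downwards snaps a tube in.
- clip1 (a point): clip station: the point where the middle of a loaded tube's axis lies, level, 34.5 mm above the deck; x along the tube, from the mixer's front to its back. Pairs of sprung steel fingers, 12 mm wide, at x = -30 and +30 mm, clear between them down to the deck; their beads, 22 mm apart, are 10 mm above this point, their flared tops 42 mm apart and 20 mm above. About 8 N downwards snaps a tube in.
- clip2 (a point): clip station: the point where the middle of a loaded tube's axis lies, level, 34.5 mm above the deck; x along the tube, from the mixer's front to its back. Pairs of sprung steel fingers, 12 mm wide, at x = -30 and +30 mm, clear between them down to the deck; their beads, 22 mm apart, are 10 mm above this point, their flared tops 42 mm apart and 20 mm above. About 8 N downwards snaps a tube in.
- clip3 (a point): clip station: the point where the middle of a loaded tube's axis lies, level, 34.5 mm above the deck; x along the tube, from the mixer's front to its back. Pairs of sprung steel fingers, 12 mm wide, at x = -30 and +30 mm, clear between them down to the deck; their beads, 22 mm apart, are 10 mm above this point, their flared tops 42 mm apart and 20 mm above. About 8 N downwards snaps a tube in.
- mixer: tube mixer, fixed: white base 125 mm deep (x), 460 mm wide (y); deck 50 mm above the bench with four clip stations at y = -165, -85, -5, +75 mm, where tubes rest on grey saddles; at the +y end a grey block (top 75 mm) with the black selector knob, axis at x = -10, y = +185 mm. Origin on the bench under the base; x from the front (black display) to the back, z up.
- knob_grip (a point): point on the vertical axis of the selector knob, at the height to grip, 27 mm above the 68 mm wide aluminium collar (collar top 83 mm above the bench) when pushed in. The knob is an upright black bar 46 mm long (x), 16 mm thick (y), 42 mm tall, its top 15.5 mm above this point. Rises and turns with the knob; -x is the end with the white pointer stripe.
- knob_pull (a joint): how far the knob is pulled up, in m: 0 pushed fully in, 0.016 fully out. It stays where it is left; 3 to 4 N moves it. Pulled up less than about 10 mm it cannot turn, and it goes back in only within about 0.1 rad of stop or of run.
- knob_turn (a joint): angle of the knob in rad, growing anticlockwise seen from above, with a hard end at each setting: 0 = stop (pointer towards the mixer's front, at the black line on the collar), 1.2 = run (pointer towards the clips, at the black dot). Friction 0.05 N m. Its axis is vertical.
- cradle_bed: sloped tube cradle, fixed: two white channels on a grey foot plate (10 mm thick, 135 x 165 mm). Origin amid the two lying tubes' axes, 52 mm above the bench; x along the channels, rising 0.21 rad; z square to the tubes. Channel axes at y = -40 and +40 mm, z = 0. Each is two open V supports (90 degrees, 12 mm wide) at x = -30 and +30 mm, up to z = -2 mm, clear between them.
- beaker: bystander: glass beaker 70 mm wide, 90 mm high, standing; origin under its centre
- tip_box: bystander: blue pipette tip box with clear lid, 114 x 79 x 67 mm; origin under its centre
- bench_timer: bystander: flat white bench timer 70 x 75 x 22 mm; origin under its centre
There are look-alikes about, which are no part of the job. What is shaped like the done0 but blue, pink or yellow is not meant.

How it is judged:
On the way, in this order (a step that is already met when the one before it is completed fails the run):
1. the knob is pulled out (more than 9 mm) (value of joint knob_pull above 0.009 m), for 0.1 s.
2. the knob is at stop and pushed in, before any fresh tube is on the deck or any finished one taken out (value of joint knob_turn below 0.15 rad and value of joint knob_pull below 0.002 m and z of each of tube0, tube1, tube2, tube3 in the frame of mixer below 0.06 m and distance of each of done0, done1 from where it was at the start of the episode below 0.02 m), for 0.2 s.
3. every fresh tube is snapped into a clip and every finished one lies in the cradle, with the knob still at stop and in (value of joint knob_turn below 0.15 rad and value of joint knob_pull below 0.002 m and x of tube0 in the frame of mixer between -0.012 and 0.012 m and z of tube0 in the frame of mixer between 0.0805 and 0.0885 m and angle between the x axis of each of tube0, tube1, tube2, tube3 and the x axis of mixer, either way round below 0.1 rad and (y of tube0 in the frame of mixer between -0.17 and -0.16 m or y of tube0 in the frame of mixer between -0.09 and -0.08 m or y of tube0 in the frame of mixer between -0.01 and 0 m or y of tube0 in the frame of mixer between 0.07 and 0.08 m) and x of tube1 in the frame of mixer between -0.012 and 0.012 m and z of tube1 in the frame of mixer between 0.0805 and 0.0885 m and (y of tube1 in the frame of mixer between -0.17 and -0.16 m or y of tube1 in the frame of mixer between -0.09 and -0.08 m or y of tube1 in the frame of mixer between -0.01 and 0 m or y of tube1 in the frame of mixer between 0.07 and 0.08 m) and x of tube2 in the frame of mixer between -0.012 and 0.012 m and z of tube2 in the frame of mixer between 0.0805 and 0.0885 m and (y of tube2 in the frame of mixer between -0.17 and -0.16 m or y of tube2 in the frame of mixer between -0.09 and -0.08 m or y of tube2 in the frame of mixer between -0.01 and 0 m or y of tube2 in the frame of mixer between 0.07 and 0.08 m) and x of tube3 in the frame of mixer between -0.012 and 0.012 m and z of tube3 in the frame of mixer between 0.0805 and 0.0885 m and (y of tube3 in the frame of mixer between -0.17 and -0.16 m or y of tube3 in the frame of mixer between -0.09 and -0.08 m or y of tube3 in the frame of mixer between -0.01 and 0 m or y of tube3 in the frame of mixer between 0.07 and 0.08 m) and x of done0 in the frame of cradle_bed between -0.015 and 0.015 m and z of done0 in the frame of cradle_bed between -0.005 and 0.005 m and angle between the x axis of each of done0, done1 and the x axis of cradle_bed, either way round below 0.1 rad and (y of done0 in the frame of cradle_bed between -0.046 and -0.034 m or y of done0 in the frame of cradle_bed between 0.034 and 0.046 m) and x of done1 in the frame of cradle_bed between -0.015 and 0.015 m and z of done1 in the frame of cradle_bed between -0.005 and 0.005 m and (y of done1 in the frame of cradle_bed between -0.046 and -0.034 m or y of done1 in the frame of cradle_bed between 0.034 and 0.046 m)), for 0.3 s.
4. the knob is pulled out again (value of joint knob_pull above 0.009 m), for 0.1 s.
5. the knob is at run and pushed in (value of joint knob_turn above 1.05 rad and value of joint knob_pull below 0.002 m), for 0.2 s.
At the end, for the whole second after the job is handed in: Fresh tubes at rest in clips (middle within 12 mm along, 5 mm across, 4 mm in height, axis 0.1 rad), finished ones at rest in the cradle's channels (15 mm along, 6 mm across, 5 mm in height, 0.1 rad), knob at run (above 1.05 rad) and pushed in to within 2 mm (all of step 5 and x of tube0 in the frame of mixer between -0.012 and 0.012 m and z of tube0 in the frame of mixer between 0.0805 and 0.0885 m and angle between the x axis of each of tube0, tube1, tube2, tube3 and the x axis of mixer, either way round below 0.1 rad and (y of tube0 in the frame of mixer between -0.17 and -0.16 m or y of tube0 in the frame of mixer between -0.09 and -0.08 m or y of tube0 in the frame of mixer between -0.01 and 0 m or y of tube0 in the frame of mixer between 0.07 and 0.08 m) and x of tube1 in the frame of mixer between -0.012 and 0.012 m and z of tube1 in the frame of mixer between 0.0805 and 0.0885 m and (y of tube1 in the frame of mixer between -0.17 and -0.16 m or y of tube1 in the frame of mixer between -0.09 and -0.08 m or y of tube1 in the frame of mixer between -0.01 and 0 m or y of tube1 in the frame of mixer between 0.07 and 0.08 m) and x of tube2 in the frame of mixer between -0.012 and 0.012 m and z of tube2 in the frame of mixer between 0.0805 and 0.0885 m and (y of tube2 in the frame of mixer between -0.17 and -0.16 m or y of tube2 in the frame of mixer between -0.09 and -0.08 m or y of tube2 in the frame of mixer between -0.01 and 0 m or y of tube2 in the frame of mixer between 0.07 and 0.08 m) and x of tube3 in the frame of mixer between -0.012 and 0.012 m and z of tube3 in the frame of mixer between 0.0805 and 0.0885 m and (y of tube3 in the frame of mixer between -0.17 and -0.16 m or y of tube3 in the frame of mixer between -0.09 and -0.08 m or y of tube3 in the frame of mixer between -0.01 and 0 m or y of tube3 in the frame of mixer between 0.07 and 0.08 m) and x of done0 in the frame of cradle_bed between -0.015 and 0.015 m and z of done0 in the frame of cradle_bed between -0.005 and 0.005 m and angle between the x axis of each of done0, done1 and the x axis of cradle_bed, either way round below 0.1 rad and (y of done0 in the frame of cradle_bed between -0.046 and -0.034 m or y of done0 in the frame of cradle_bed between 0.034 and 0.046 m) and x of done1 in the frame of cradle_bed between -0.015 and 0.015 m and z of done1 in the frame of cradle_bed between -0.005 and 0.005 m and (y of done1 in the frame of cradle_bed between -0.046 and -0.034 m or y of done1 in the frame of cradle_bed between 0.034 and 0.046 m) and linear speed of each of tube0, tube1, tube2, tube3, done0, done1 below 0.02 m/s); the robot touches nothing.
It fails at once if the beaker is pushed more than 30 mm or knocked over (distance of beaker from where it was at the start of the episode above 0.03 m or angle between beaker's own z axis and vertical above 0.5 rad).
It fails at once if the tip box is pushed more than 30 mm or knocked over (distance of tip_box from where it was at the start of the episode above 0.03 m or angle between tip_box's own z axis and vertical above 0.5 rad).
It fails at once if the bench timer is pushed more than 30 mm or knocked over (distance of bench_timer from where it was at the start of the episode above 0.03 m or angle between bench_timer's own z axis and vertical above 0.5 rad).
Of tube0, tube1, tube2, tube3 only 3 to 4 are there at a start; the rules pass over those that are not, and their reading is None.
Of done0, done1 only 1 to 2 are there at a start; the rules pass over those that are not, and their reading is None.
At some moment in a run one of tube0, tube1, tube2, tube3 may be knocked a few centimetres aside while the robot is not near it.
Once in a run the grip may slacken for a moment while it holds something.
It also fails if it takes over 210 s, if anything falls off the work surface, if the arm or the gripper's body presses on something with over 40 N, if the wrist force passes 120 N, or if a joint passes its speed limit or range.

## Working session

There is one attempt and no reset: what is moved stays moved. The work goes in short steps, each a Python script; the robot and the scene stay as the last script left them, time stands still between calls to the robot, and variables do not carry over. Pictures are saved under pics/ and viewed, and the job is handed in when it is done.

```bash
ls; mkdir -p pics
python3 - <<'E'
from rig import robot
import cv2
for n in ("side","top","wrist"):
    ci=robot.camera_info(n); print(n,ci)
    cv2.imwrite(f"pics/a_{n}.png",robot.grab_frame(n)[:,:,::-1])
s=robot.get_state();print(s)
E
```

```text
pics
side {'fx': 471.5159228054653, 'fy': 471.5159228054653, 'cx': 257.5275985520814, 'cy': 192.1658547892931, 'rvec': array([ 1.99651933, -0.62699339,  0.36507012]), 'tvec': array([-0.50055929,  0.27182222,  1.2177961 ])}
top {'fx': 444.39608203002075, 'fy': 444.39608203002075, 'cx': 247.9228899893761, 'cy': 198.09898105874205, 'rvec': array([ 2.20451564, -2.16771753,  0.13868522]), 'tvec': array([-0.01059907,  0.62069817,  1.1585533 ])}
wrist {'fx': 302.5097596851849, 'fy': 302.5097596851849, 'cx': 251.39779533002618, 'cy': 193.34406826645903, 'rvec': array([-2.33602384, -1.71879861, -0.24522851]), 'tvec': array([-0.62333631, -0.02792844,  0.39259337])}
{'time': 0.15, 'qpos': array([-1.31050391,  0.41782623, -0.01029015,  1.61402878,  0.00471272,
        1.11070045, -0.05299894]), 'joint_vel': array([ 2.53906647e-03, -1.45227268e-03, -1.29776436e-03,  9.99157679e-05,
        4.93294938e-04, -4.05251032e-04, -1.50497926e-06]), 'effort': array([ 1.52160552e-03, -8.51535130e+01,  6.39817324e-01, -4.26135707e+01,
       -4.87029087e-02,  1.70982600e-02,  9.10901008e-05]), 'ee_pos': array([0.18570723, 0.59648883, 0.22397867]), 'tool_rot': array([[-9.54806039e-01,  2.97229529e-01, -1.87318978e-04],
       [ 2.97229573e-01,  9.54805599e-01, -9.21089975e-04],
       [-9.49219307e-05, -9.35139010e-04, -9.99999558e-01]]), 'force': array([-0.16527066, -0.00386327, -0.02981115]), 'moment': array([-0.01644805, -0.03997844, -0.06627902]), 'opening': 0.09417746521386361}
```

View pics/a_top.png

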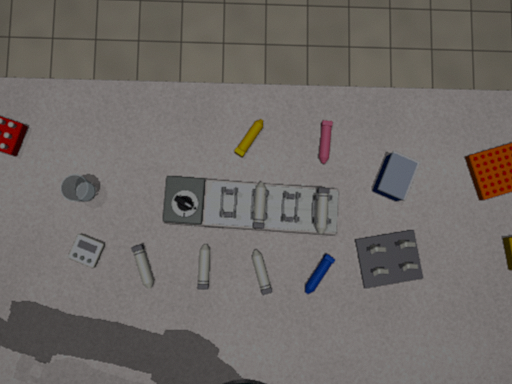

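View pics/a_side.png

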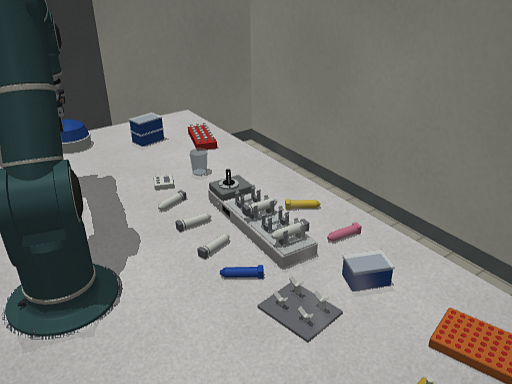

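View pics/a_wrist.png

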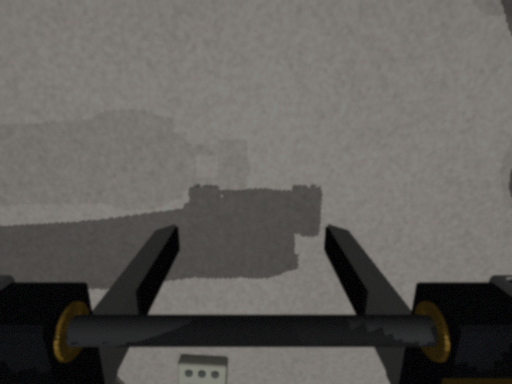

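```bash
cat > h.py <<'E'
import numpy as np, cv2
from scipy.spatial.transform import Rotation as Ro
from rig import robot
def cam(n):
    c=robot.camera_info(n); return dict(K=np.array([[c['fx'],0,c['cx']],[0,c['fy'],c['cy']],[0,0,1]]),R=Ro.from_rotvec(c['rvec']).as_matrix(),t=np.array(c['tvec']))
def ray(c,uv):
    d=c['R'].T@np.linalg.inv(c['K'])@np.array([uv[0],uv[1],1.]); o=-c['R'].T@c['t']; return o,d/np.linalg.norm(d)
def onz(c,uv,z):
    o,d=ray(c,uv); return o+d*(z-o[2])/d[2]
def proj(c,p):
    q=c['K']@(c['R']@np.asarray(p,float)+c['t']); return q[:2]/q[2]
def snap(n,name):
    c=cam(n); im=robot.grab_frame(n)[:,:,::-1].copy(); cv2.imwrite(f'pics/{name}.png',im); np.savez(f'pics/{name}.npz',**c); return im,c
def load(name):
    return cv2.imread(f'pics/{name}.png'),dict(np.load(f'pics/{name}.npz'))
def down(a):
    "tool pointing down, jaw (y) axis at world angle a"
    y=np.array([np.cos(a),np.sin(a),0]); z=np.array([0,0,-1.]); return np.column_stack([np.cross(y,z),y,z])
E
python3 - <<'E'
from h import *
im=cv2.imread('pics/a_top.png'); c=cam('top'); np.savez('pics/a_top.npz',**c)
print(-c['R'].T@c['t'], c['R'])
w=cam('wrist'); s=robot.get_state(); o=-w['R'].T@w['t']; print('cam in tool',s['tool_rot'].T@(o-s['ee_pos'])); print((s['tool_rot'].T@w['R'].T).round(3))
print('knob',onz(c,(185,204),.083),'deckcorners',[onz(c,p,.05).round(3) for p in [(203,180),(338,185),(336,234),(203,226)]])
for n,p in dict(t143=(143,265),t204=(204,266),t261=(261,271),cradle=(389,258),beaker=(85,188),box=(396,176),timer=(87,250),yel=(249,138),pink=(325,142),blue=(319,273)).items(): print(n,onz(c,p,.015).round(3))
cv2.imwrite('pics/a_topc.png',cv2.resize(im[150:310,60:430],None,fx=2.16,fy=2.16,interpolation=cv2.INTER_CUBIC))
E
```

```text
[0.50605344 0.03486522 1.21256697] [[ 0.01532752 -0.99939936  0.03108018]
 [-0.99521204 -0.01824943 -0.09602061]
 [ 0.09653014 -0.02945961 -0.994894  ]]
cam in tool [ 0.08354217 -0.00078932 -0.15954678]
[[-0.001 -0.959 -0.282]
 [ 1.    -0.    -0.001]
 [ 0.001 -0.282  0.959]]
knob [0.59765965 0.16108445 0.083     ] deckcorners [array([0.665, 0.119, 0.05 ]), array([ 0.658, -0.238,  0.05 ]), array([ 0.528, -0.232,  0.05 ]), array([0.544, 0.116, 0.05 ])]
t143 [0.439 0.275 0.015]
t204 [0.439 0.114 0.015]
t261 [ 0.427 -0.039  0.015]
cradle [ 0.467 -0.384  0.015]
beaker [0.641 0.437 0.015]
box [ 0.691 -0.407  0.015]
timer [0.476 0.424 0.015]
yel [ 0.788 -0.001  0.015]
pink [ 0.782 -0.211  0.015]
blue [ 0.424 -0.194  0.015]
```

View pics/a_topc.png

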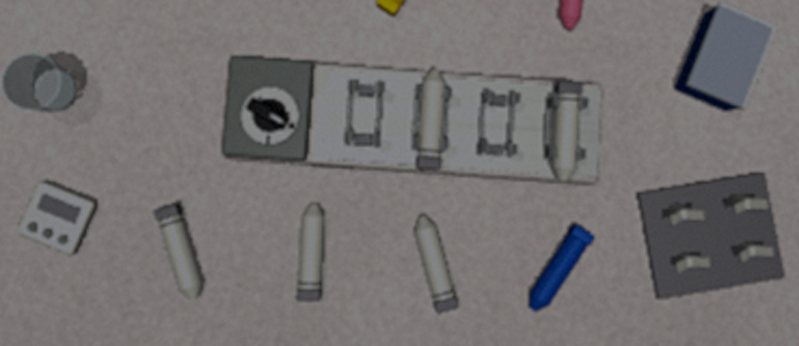

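Run:
```python
from h import *
for i,p in enumerate([(.515,.12,.22),(.685,-.02,.22),(.552,-.36,.20)]):
    robot.move_ptp(p,down(np.pi/2)); snap('wrist',f'b{i}'); s=robot.get_state(); print(s['time'],s['ee_pos'],s['qpos'].round(2))
```

```text
2.2833 [0.51490249 0.12086451 0.21996024] [-0.6   0.26  0.36  1.87 -0.11  1.03  1.38]
3.2167 [ 0.68440584 -0.01802972  0.220173  ] [-0.31  0.56  0.44  1.46 -0.25  1.17  1.74]
4.6333 [ 0.55321179 -0.35837284  0.19997036] [ 0.17  0.55  0.51  1.56 -0.29  1.11  2.32]
```

View pics/b0.png

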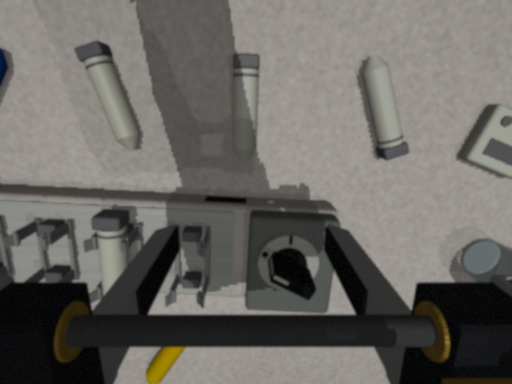

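View pics/b1.png

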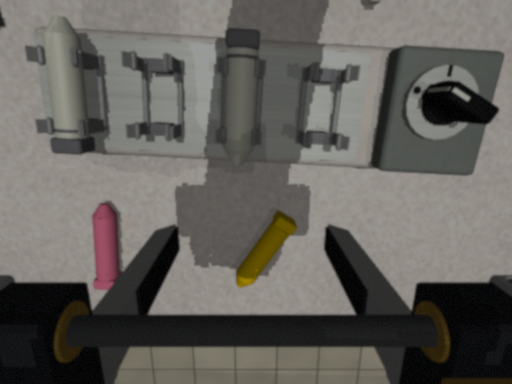

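View pics/b2.png

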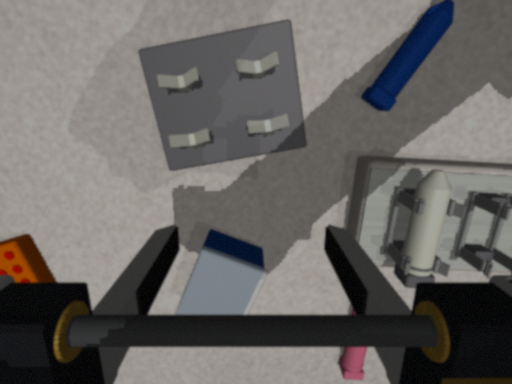

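Run:
```python
from h import *
im,c=load('b1')
cr=cv2.resize(im[10:180,20:270],None,fx=3.2,fy=3.2,interpolation=cv2.INTER_CUBIC); cv2.imwrite('pics/b1l.png',np.clip(cr*1.5,0,255))
cr=cv2.resize(im[10:180,262:512],None,fx=3.2,fy=3.2,interpolation=cv2.INTER_CUBIC); cv2.imwrite('pics/b1r.png',np.clip(cr*1.5,0,255))
im,c=load('b2')
cr=cv2.resize(im[10:180,120:330],None,fx=3.5,fy=3.5,interpolation=cv2.INTER_CUBIC); cv2.imwrite('pics/b2c.png',np.clip(cr*1.5,0,255))
```

```text
[ WARN:0@1.069] global loadsave.cpp:1063 imwrite_ Unsupported depth image for selected encoder is fallbacked to CV_8U.
```

View pics/b1l.png

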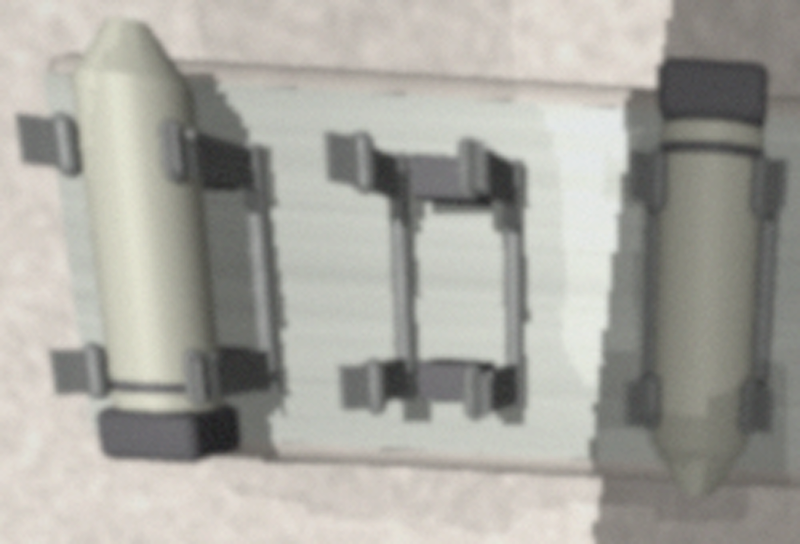

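View pics/b1r.png

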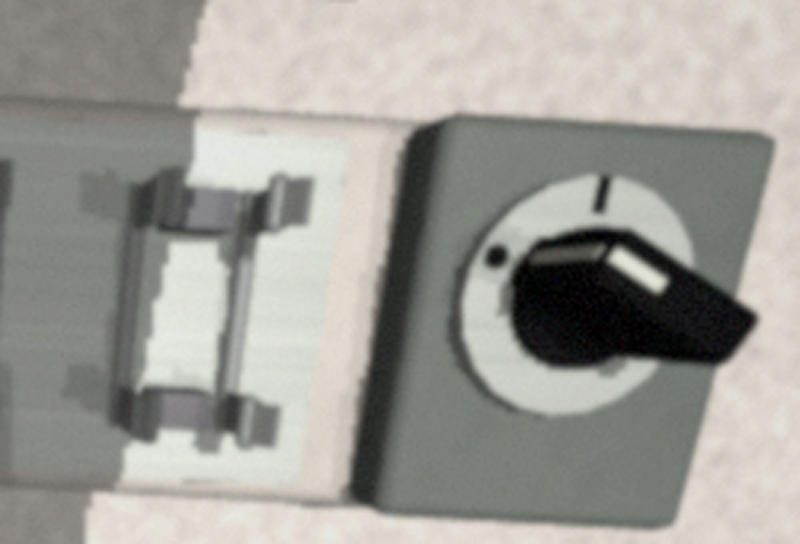

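View pics/b2c.png

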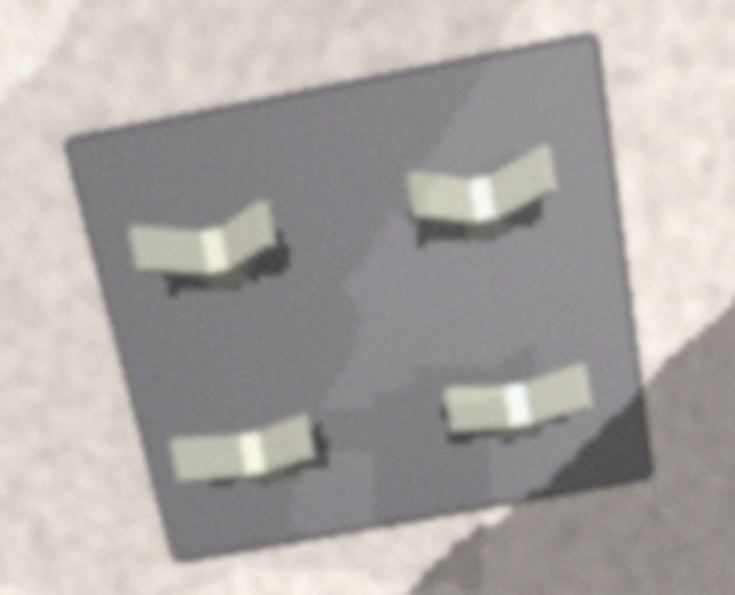

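Run:
```python
from h import *
from scipy.optimize import brentq
im,c=load('b2'); f=lambda x,y:(120+x/3.5-.36,10+y/3.5-.36)
U=[f(213,250),f(481,198)]; L=[f(253,453),f(516,404)]
for P in (U,L):
    g=lambda z:np.linalg.norm(onz(c,P[0],z)-onz(c,P[1],z))-.08
    z=brentq(g,-.1,.2); print('h',z,[onz(c,p,z).round(4) for p in P])
cor=[f(68,138),f(595,35),f(652,482),f(178,560)]
Q=np.array([onz(c,p,.01) for p in cor]); print(Q.round(4),Q.mean(0)); print([np.linalg.norm(Q[i]-Q[(i+1)%4]).round(4) for i in range(4)])
e=Q[1]-Q[0]; e2=Q[2]-Q[3]; print('angle',np.arctan2(*e[:2][::-1]),np.arctan2(*e2[:2][::-1])); e=Q[3]-Q[0]; e2=Q[2]-Q[1]; print(np.arctan2(*e[:2][::-1]),np.arctan2(*e2[:2][::-1]))
# mixer
im,c=load('b1'); g=cv2.cvtColor(im,cv2.COLOR_BGR2GRAY)
m=((g>115)&(np.abs(im.astype(int)-g[...,None]).max(2)<14)).astype(np.uint8); m[:, :400]=0; m[:45]=0;m[150:]=0
n,l,st,ce=cv2.connectedComponentsWithStats(m); print(st,ce)
cv2.imwrite('pics/mm.png',m*255)
```

```text
h 0.02817724199455998 [array([ 0.4465, -0.4321,  0.0282]), array([ 0.4322, -0.3534,  0.0282])]
h 0.038636212013211046 [array([ 0.5044, -0.4215,  0.0386]), array([ 0.4899, -0.3428,  0.0386])]
[[ 0.4135 -0.4778  0.01  ]
 [ 0.3855 -0.3198  0.01  ]
 [ 0.5168 -0.2962  0.01  ]
 [ 0.5432 -0.4542  0.01  ]] [ 0.46477439 -0.38701374  0.01      ]
[np.float64(0.1604), np.float64(0.1334), np.float64(0.1602), np.float64(0.1318)]
angle 1.7460864938576073 1.7363836986589667
0.1800047839060731 0.1783967828171538
[[     0      0    512    384 192774]
 [   400     45      4      1      4]
 [   411     45    101    105   2110]
 [   416     65     62     27    722]
 [   453     88     17     12     78]
 [   407     92     60     47    920]] [[251.23413427 193.30128026]
 [401.5         45.        ]
 [496.82085308 100.38388626]
 [447.03878116  76.87257618]
 [461.05128205  93.87179487]
 [427.51413043 121.90978261]]
```

View pics/mm.png

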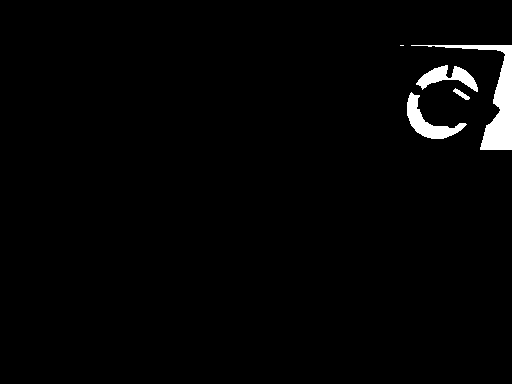

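Run:
```python
from h import *
from scipy.optimize import least_squares
im,c=load('b1'); g=cv2.cvtColor(im,cv2.COLOR_BGR2GRAY)
m=((g>115)&(np.abs(im.astype(int)-g[...,None]).max(2)<14)).astype(np.uint8); m[:, :400]=0; m[:45]=0;m[150:]=0
n,l,st,ce=cv2.connectedComponentsWithStats(m)
pts=np.argwhere((l==3)|(l==5))[:,::-1]
hull=cv2.convexHull(pts.astype(np.int32))[:,0]
W=np.array([onz(c,p,.083)[:2] for p in hull])
r=least_squares(lambda p:np.hypot(*(W-p[:2]).T)-p[2],[.6,.16,.034],loss='soft_l1',f_scale=.001)
print(r.x,r.fun.round(4))
# silhouettes of held tubes: row-wise edges
K=r.x[:2]
# front/back deck edges by gradient in columns
sob=cv2.Sobel(cv2.GaussianBlur(g,(3,3),0).astype(float),cv2.CV_64F,0,1)
for lab,cols,rows in (('top',list(range(110,215,5)),(24,50)),('bot',list(range(50,170,5)),(140,165))):
    for u in cols: 
        s=np.abs(sob[rows[0]:rows[1],u]); v=rows[0]+s.argmax(); print(lab,u,v,onz(c,(u,v),.05).round(4)[:2],end=' | ')
    print()
```

```text
[0.59918285 0.16006117 0.03293197] [-0.0005 -0.0003  0.0001  0.     -0.0002  0.      0.0003 -0.     -0.0001
 -0.     -0.0001  0.0001  0.      0.0001  0.      0.0002  0.0001 -0.
 -0.0001 -0.0003 -0.0005 -0.0002  0.0001  0.0002 -0.      0.0003  0.0002
  0.0001 -0.     -0.      0.0001  0.0001  0.0002]
top 110 30 [ 0.5307 -0.1575] | top 115 30 [ 0.5307 -0.1526] | top 120 30 [ 0.5307 -0.1477] | top 125 30 [ 0.5307 -0.1428] | top 130 31 [ 0.5316 -0.138 ] | top 135 31 [ 0.5316 -0.1331] | top 140 31 [ 0.5316 -0.1282] | top 145 32 [ 0.5324 -0.1234] | top 150 32 [ 0.5324 -0.1185] | top 155 32 [ 0.5324 -0.1136] | top 160 33 [ 0.5333 -0.1088] | top 165 33 [ 0.5333 -0.1039] | top 170 33 [ 0.5333 -0.099 ] | top 175 33 [ 0.5333 -0.0941] | top 180 34 [ 0.5342 -0.0892] | top 185 34 [ 0.5342 -0.0843] | top 190 34 [ 0.5342 -0.0794] | top 195 35 [ 0.5351 -0.0745] | top 200 35 [ 0.5351 -0.0696] | top 205 35 [ 0.535  -0.0647] | top 210 36 [ 0.5359 -0.0598] | 
bot 50 147 [ 0.645  -0.2376] | bot 55 153 [ 0.6516 -0.2334] | bot 60 153 [ 0.6516 -0.2279] | bot 65 153 [ 0.6516 -0.2225] | bot 70 154 [ 0.6526 -0.2172] | bot 75 154 [ 0.6526 -0.2117] | bot 80 154 [ 0.6526 -0.2063] | bot 85 152 [ 0.6504 -0.2005] | bot 90 152 [ 0.6504 -0.195 ] | bot 95 152 [ 0.6504 -0.1896] | bot 100 153 [ 0.6515 -0.1843] | bot 105 154 [ 0.6526 -0.179 ] | bot 110 155 [ 0.6537 -0.1736] | bot 115 155 [ 0.6537 -0.1682] | bot 120 155 [ 0.6537 -0.1627] | bot 125 155 [ 0.6537 -0.1572] | bot 130 155 [ 0.6537 -0.1518] | bot 135 156 [ 0.6548 -0.1464] | bot 140 156 [ 0.6548 -0.1409] | bot 145 156 [ 0.6548 -0.1355] | bot 150 141 [ 0.6385 -0.1285] | bot 155 156 [ 0.6548 -0.1245] | bot 160 157 [ 0.6559 -0.1191] | bot 165 157 [ 0.6559 -0.1137] |
```

```bash
cat >> h.py <<'E'
def axis_edges(g,c,u0,rows,half,z,thr=None):
    pass
E
python3 - <<'E'
from h import *
im,c=load('b1'); g=cv2.GaussianBlur(cv2.cvtColor(im,cv2.COLOR_BGR2GRAY),(3,3),0).astype(float)
# print row profiles over tubes
for v in (70,80,90,100): print(v,g[v,40:110].astype(int).tolist())
for v in (70,80,90,100): print(v,g[v,210:275].astype(int).tolist())
E
```

```text
70 [129, 129, 129, 129, 128, 128, 126, 124, 125, 128, 131, 134, 136, 138, 139, 141, 143, 145, 147, 148, 148, 146, 144, 141, 137, 132, 128, 124, 121, 117, 114, 111, 107, 102, 98, 93, 88, 82, 76, 69, 63, 58, 56, 58, 61, 63, 63, 63, 63, 64, 64, 63, 62, 63, 65, 64, 60, 57, 56, 57, 59, 61, 62, 66, 77, 93, 112, 124, 128, 128]
80 [129, 128, 127, 127, 127, 128, 127, 125, 124, 125, 128, 131, 134, 136, 137, 139, 140, 143, 145, 147, 149, 148, 146, 144, 141, 137, 133, 129, 125, 121, 118, 114, 111, 107, 103, 99, 94, 89, 83, 77, 70, 63, 58, 58, 62, 67, 70, 71, 72, 72, 72, 72, 72, 72, 73, 73, 77, 84, 93, 98, 94, 83, 71, 66, 76, 96, 115, 125, 127, 128]
90 [140, 134, 130, 128, 128, 127, 127, 127, 124, 122, 123, 126, 130, 133, 135, 137, 139, 141, 142, 144, 146, 148, 148, 147, 145, 142, 139, 134, 130, 126, 122, 118, 115, 111, 107, 103, 99, 94, 90, 84, 78, 71, 64, 59, 59, 62, 67, 69, 70, 71, 71, 71, 71, 71, 70, 71, 73, 78, 87, 96, 99, 93, 80, 69, 65, 74, 93, 112, 123, 126]
100 [139, 137, 134, 132, 131, 130, 130, 130, 130, 127, 124, 123, 126, 130, 133, 135, 137, 138, 140, 142, 144, 146, 147, 148, 147, 14
[... 564 characters left out ...]
89, 90, 91, 93, 94, 96, 97, 98, 98, 98, 97, 96, 95, 93, 92, 90, 89, 87, 85, 83, 81, 77, 72, 66, 61, 60, 63, 64, 64, 68, 76, 84, 89, 90, 90, 90, 89, 90, 90, 90, 90, 90]
90 [134, 114, 99, 91, 88, 87, 86, 83, 79, 75, 71, 65, 60, 59, 62, 65, 69, 74, 78, 81, 84, 86, 88, 90, 91, 92, 94, 95, 97, 98, 99, 99, 98, 97, 96, 94, 93, 91, 89, 87, 86, 84, 81, 78, 74, 70, 64, 62, 64, 66, 67, 67, 72, 80, 86, 88, 88, 88, 88, 89, 89, 88, 88, 88, 88]
100 [123, 104, 92, 88, 87, 86, 85, 82, 78, 74, 69, 64, 60, 59, 61, 65, 70, 76, 80, 83, 85, 87, 88, 90, 91, 93, 94, 96, 97, 98, 99, 99, 98, 97, 95, 94, 92, 91, 89, 87, 85, 83, 81, 77, 71, 65, 61, 62, 65, 67, 66, 69, 76, 83, 87, 88, 87, 87, 87, 87, 88, 89, 88, 87, 87]
```

Run:
```python
from h import *
im,c=load('b1'); z=.0845
def bis(a,b):
    o,d1=ray(c,a);_,d2=ray(c,b); d=d1+d2; th=np.arccos(d1@d2)/2; P=o+d*(z-o[2])/d[2]; return P,np.linalg.norm(P-o),th
A=[bis((47.3,70),(81.8,70))[0],bis((50.8,100),(84.8,100))[0]]
B=[bis((223,80),(258,80)),bis((223,100),(256.3,100))]; print(A,B)
a=A[1]-A[0]; print('yaw A',np.arctan2(a[1],a[0])); b=B[1][0]-B[0][0]; print('yaw B',np.arctan2(b[1],b[0]))
psi=-.05; ey=np.array([-np.sin(psi),np.cos(psi)]); K=np.array([.5992,.1601])
print([((p[:2]-K)@ey).round(4) for p in A+[b[0] for b in B]], 'expect -.350 x2, -.190 x2')
P,D,th=bis((48,80),(82.5,80)); print('radius',D*np.sin(th)); P,D,th=B[0]; print(D*np.sin(th))
# top cam
im,ct=load('a_top')
for p in ((185,204),): print(onz(ct,p,.083))
```

```text
[array([ 0.57071224, -0.1881904 ,  0.0845    ]), array([ 0.59672331, -0.18965401,  0.0845    ])] [(array([ 0.57913263, -0.02897062,  0.0845    ]), np.float64(0.2959157843665535), np.float64(0.05405765382887615)), (array([ 0.59663093, -0.02992896,  0.0845    ]), np.float64(0.2951840330036463), np.float64(0.05247238530567037))]
yaw A -0.05620936479683086
yaw B -0.054712771993681554
[np.float64(-0.3493), np.float64(-0.3494), np.float64(-0.1898), np.float64(-0.1899)] expect -.350 x2, -.190 x2
radius 0.013667376274177159
0.015988723257170104
[0.59765965 0.16108445 0.083     ]
```

```bash
cat >> h.py <<'E'
PSI=-.053
EX=np.array([np.cos(PSI),np.sin(PSI),0]); EY=np.array([-np.sin(PSI),np.cos(PSI),0])
KN=np.array([.5992,.1601,0]); MX=KN+.010*EX-.185*EY
CR=np.array([.464,-.388,.052]); CY=.180; CP=.21
cx=np.array([np.cos(CY)*np.cos(CP),np.sin(CY)*np.cos(CP),np.sin(CP)]); cy=np.array([-np.sin(CY),np.cos(CY),0]); cz=np.cross(cx,cy)
def clip(i): return MX+[-.165,-.085,-.005,.075][i]*EY
def st(msg=''):
    s=robot.get_state(); print(msg,round(s['time'],2),'p',s['ee_pos'].round(4),'F',s['force'].round(1),'M',s['moment'].round(2),'op',round(s['opening'],4)); return s
E
python3 - <<'E'
from h import *
print(MX,[clip(i).round(4) for i in range(4)])
for a0 in (PSI+1.2+np.pi/2,PSI+1.2-np.pi/2):
    for a in (a0,a0-1.2):
        q=robot.ik((KN[0],KN[1],.11),down(a)); print(a,None if q is None else np.round(q,2))
E
```

```text
[ 0.59938555 -0.02516998  0.        ] [array([ 0.5906, -0.1899,  0.    ]), array([ 0.5949, -0.1101,  0.    ]), array([ 0.5991, -0.0302,  0.    ]), array([0.6034, 0.0497, 0.    ])]
2.717796326794897 [-0.5   0.54  0.25  1.73 -0.17  0.89  2.54]
1.5177963267948968 [-0.65  0.58  0.47  1.73 -0.32  0.91  1.46]
-0.42379632679489654 [-0.9   0.69  0.84  1.74 -0.6   0.99 -0.25]
-1.6237963267948965 [-1.03  0.82  1.08  1.75 -0.82  1.09 -1.29]
```

Run:
```python
from h import *
a=PSI+1.2+np.pi/2
robot.move_ptp((KN[0],KN[1],.19),down(a)); robot.gripper_to(.05)
robot.move_linear((KN[0],KN[1],.110),velocity=.1); st('at')
robot.gripper_to(0.0); s=st('closed')
snap('top','c0t'); snap('wrist','c0w')
```

```text
at 8.3 p [0.5996 0.1602 0.1106] F [-0.7 -0.4 -0.3] M [ 0.08  0.01 -0.02] op 0.0502
closed 8.93 p [0.5997 0.1599 0.1102] F [ 4.3 -0.7 -0.2] M [-0.12 -0.9  -0.09] op 0.0163
```

View pics/c0w.png

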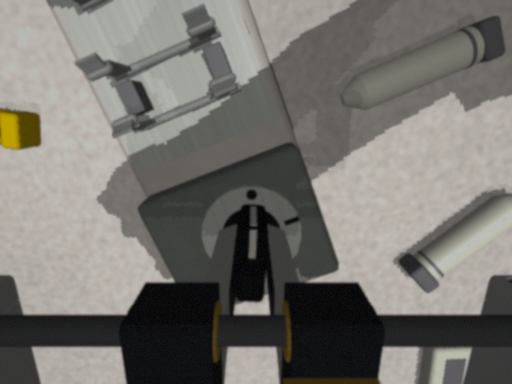

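Run:
```python
from h import *
a=PSI+1.2+np.pi/2
robot.move_linear((KN[0],KN[1],.127),velocity=.05); robot.pause(.2); st('up')
for d in (.4,.8,1.2):
    robot.move_linear((KN[0],KN[1],.127),velocity=.05,frame=down(a-d)); st(d)
snap('wrist','c1w')
```

```text
up 9.72 p [0.5997 0.1599 0.1267] F [ 8.8 -0.4 -8.8] M [-0.14 -2.15 -0.05] op 0.0155
0.4 10.27 p [0.5992 0.1602 0.1266] F [ 6.  -0.1 -6.5] M [ 0.07 -1.36 -0.07] op 0.016
0.8 10.82 p [0.5988 0.1606 0.1267] F [ 1.2  3.5 -4.3] M [ 0.81 -0.26 -0.03] op 0.0159
1.2 11.37 p [0.5984 0.1612 0.1268] F [-2.1  6.  -3.4] M [ 1.55  0.32 -0.04] op 0.0158
```

View pics/c1w.png

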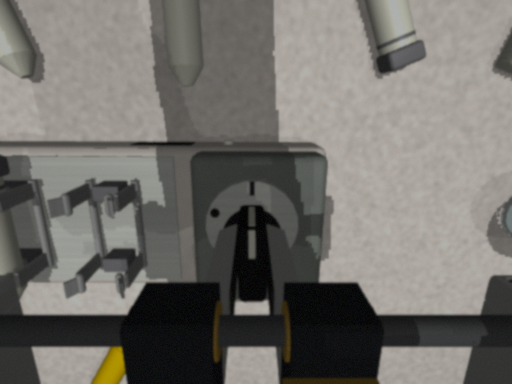

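Run:
```python
from h import *
print(robot.move_linear((KN[0],KN[1],.1085),velocity=.04,threshold=30)); robot.pause(.2); st('in')
robot.gripper_to(.05); st('open')
robot.move_linear((KN[0],KN[1],.20),velocity=.25)
robot.move_ptp((.685,-.02,.22),down(np.pi/2)); robot.pause(.2); snap('wrist','d1'); snap('top','d1t'); st()
```

```text
True
in 12.08 p [0.5988 0.1613 0.1101] F [-3.7  0.  11.8] M [-0.01  0.74  0.08] op 0.016
open 12.79 p [0.5986 0.1616 0.1091] F [ 0.4 -0.3  0.2] M [0.01 0.04 0.  ] op 0.0502
 14.43 p [ 0.6849 -0.0189  0.22  ] F [ 0.7 -0.1 -0.1] M [ 0.07  0.01 -0.04] op 0.0497
```

View pics/d1.png

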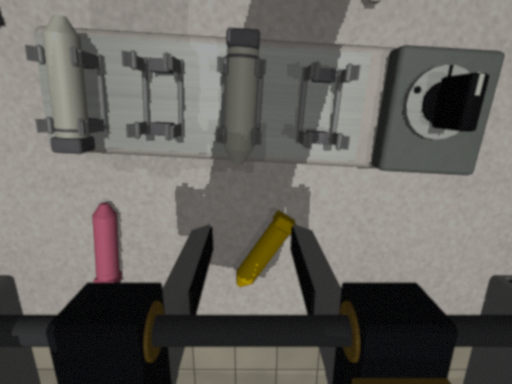

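View pics/d1t.png

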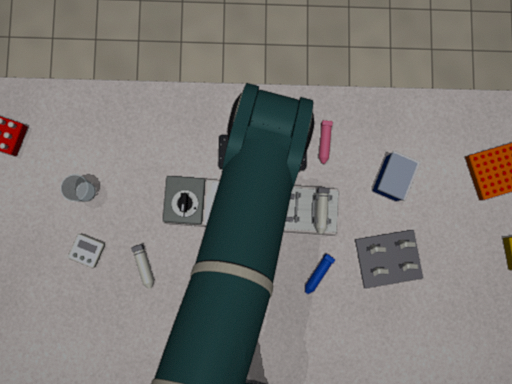

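Run:
```python
from h import *
_,c=load('b1')
f=lambda x,y:(20+x/3.2-.35,10+y/3.2-.35)
def mf(p): d=p-MX; return np.array([d@EX,d@EY,p[2]]).round(4)
print('A tip',mf(onz(c,f(130,18),.0845)),'cap',mf(onz(c,f(165,458),.099)))
print('B tip',mf(onz(c,f(705,497),.0845)),'cap',mf(onz(c,f(715,60),.099)))
R=np.column_stack([-cx,cy,-cz]); print(np.linalg.det(R))
for R in (np.column_stack([-cx,cy,-cz]),np.column_stack([cx,-cy,-cz])):
  for y in (-.04,.04):
    for d in (.02,.12):
        q=robot.ik(CR+y*cy+d*cz,R); print(y,d,None if q is None else np.round(q,2))
```

```text
A tip [-0.0643 -0.1631  0.0845] cap [ 0.0529 -0.1587  0.099 ]
B tip [ 0.0588 -0.002   0.0845] cap [-0.0594 -0.004   0.099 ]
1.0000000000000002
-0.04 0.02 [ 0.79  0.56 -0.01  1.81 -0.27  0.67  2.73]
-0.04 0.12 [ 0.67  0.42  0.17  1.78 -0.33  0.86  2.78]
0.04 0.02 [ 0.55  0.47  0.17  1.98 -0.43  0.61  2.79]
0.04 0.12 [ 0.43  0.31  0.35  1.95 -0.38  0.81  2.76]
-0.04 0.02 [ 0.07  0.84  1.02  1.83 -1.1   1.02  0.2 ]
-0.04 0.12 [ 0.02  0.7   1.14  1.8  -0.94  1.14  0.12]
0.04 0.02 [-0.08  0.73  1.03  2.   -1.09  0.92  0.17]
0.04 0.12 [-0.18  0.59  1.2   1.96 -0.89  1.04  0.05]
```

```bash
cat >> h.py <<'E'
def pick_clip(i,dx=0.):
    p=clip(i)+dx*EX; R=down(PSI+np.pi/2)
    robot.move_ptp((p[0],p[1],.20),R); robot.gripper_to(.05)
    hit=robot.move_linear((p[0],p[1],.0915),velocity=.12,threshold=8); st(f'down hit={hit}')
    robot.gripper_to(0.); st('grip')
    robot.move_linear((p[0],p[1],.13),velocity=.08); s=st('lift')
    robot.move_linear((p[0],p[1],.20),velocity=.25); return s
E
python3 - <<'E'
from h import *
pick_clip(0,-.004)
print(robot.get_state()['qpos'].round(2))
R=np.column_stack([-cx,cy,-cz])
for y in (-.04,.04):
    for d in (.007,.10):
        q=robot.ik(CR+y*cy+d*cz,R); print(y,d,None if q is None else np.round(q,2))
snap('wrist','e0')
E
```

```text
down hit=False 16.5 p [ 0.5871 -0.1899  0.0922] F [0.3 0.6 0.1] M [ 0.   -0.01  0.03] op 0.0503
grip 16.98 p [ 0.5868 -0.1894  0.0917] F [0.4 2.3 4.3] M [0.63 0.13 0.  ] op 0.0286
lift 17.61 p [ 0.5867 -0.1897  0.1302] F [-0.   0.2 -1.4] M [ 0.04 -0.02 -0.  ] op 0.0283
[-0.21  0.49  0.65  1.68 -0.33  1.08  2.05]
-0.04 0.007 [ 0.73  0.58  0.05  1.81 -0.33  0.66  2.78]
-0.04 0.1 [ 0.67  0.44  0.17  1.79 -0.34  0.83  2.79]
0.04 0.007 [ 0.55  0.49  0.17  1.98 -0.45  0.58  2.81]
0.04 0.1 [ 0.42  0.35  0.35  1.96 -0.41  0.77  2.79]
```

View pics/e0.png

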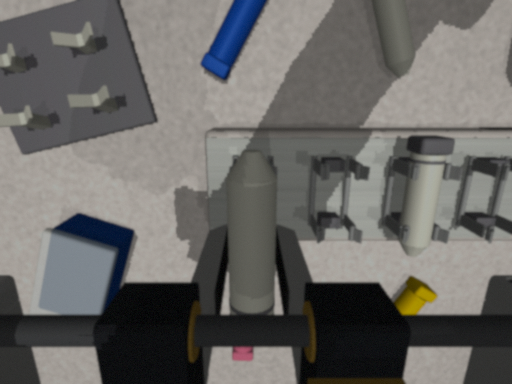

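```bash
cat >> h.py <<'E'
def rot_z(R,t): return Ro.from_rotvec([0,0,t]).as_matrix()@R
RC=rot_z(np.column_stack([-cx,cy,-cz]),-.03)
def place_cradle(y,off=0.):
    "off: correction along the tube (cradle x)"
    b=CR+y*cy+off*cx
    robot.move_ptp(b+.10*cz,RC); st('above')
    hit=robot.move_linear(b+.0075*cz,velocity=.08,threshold=6); st(f'seat hit={hit}')
    robot.gripper_to(.05); st('open')
    robot.move_linear(b+.11*cz,velocity=.25)
E
python3 - <<'E'
from h import *
place_cradle(-.04)
robot.move_ptp((.552,-.36,.20),down(np.pi/2)); snap('wrist','e1'); snap('top','e1t'); st()
E
```

```text
above 19.41 p [ 0.4515 -0.4301  0.1496] F [-0.  -0.2 -0.6] M [ 0.02  0.25 -0.02] op 0.0284
seat hit=True 20.54 p [ 0.4693 -0.4276  0.0591] F [-1.4 -0.3  5.7] M [0.02 0.14 0.15] op 0.0282
open 21.09 p [ 0.4688 -0.4269  0.0581] F [ 0.2  0.7 -0.3] M [-0.06  0.21  0.02] op 0.0499
 22.36 p [ 0.5508 -0.3606  0.1989] F [ 0.1 -1.  -0.8] M [ 0.01 -0.01  0.05] op 0.0498
```

View pics/e1.png

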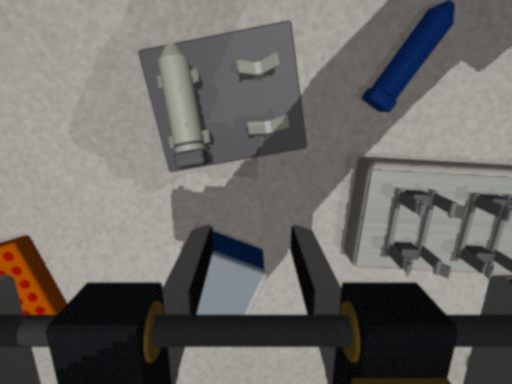

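View pics/e1t.png

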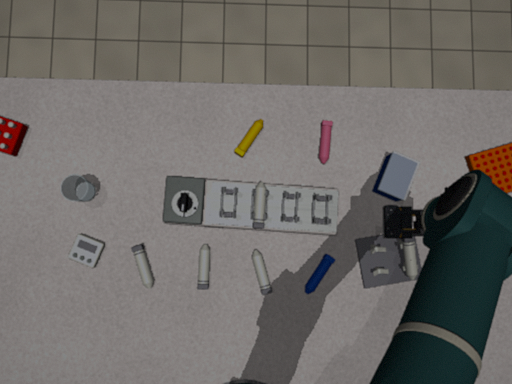

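```bash
cat >> h.py <<'E'
def onplane(c,uv,p0,n):
    o,d=ray(c,uv); return o+d*((np.asarray(p0)-o)@n)/(d@n)
def cradle_xy(c,uv,zl=0.):
    p=onplane(c,uv,CR+zl*cz,cz)-CR; return np.array([p@cx,p@cy])
E
python3 - <<'E'
from h import *
im,c=load('e1')
cv2.imwrite('pics/e1c.png',np.clip(cv2.resize(im[20:190,130:310],None,fx=3.5,fy=3.5,interpolation=cv2.INTER_CUBIC)*1.4,0,255).astype(np.uint8))
print(cradle_xy(c,(171,44)),cradle_xy(c,(190,165),.0145), [proj(c,CR-.04*cy+s*cx) for s in (-.059,.059)])
E
```

```text
[-0.06046345 -0.03872899] [ 0.05710666 -0.03913225] [array([170.0071651 ,  45.80764547]), array([193.00718822, 167.29394915])]
```

View pics/e1c.png

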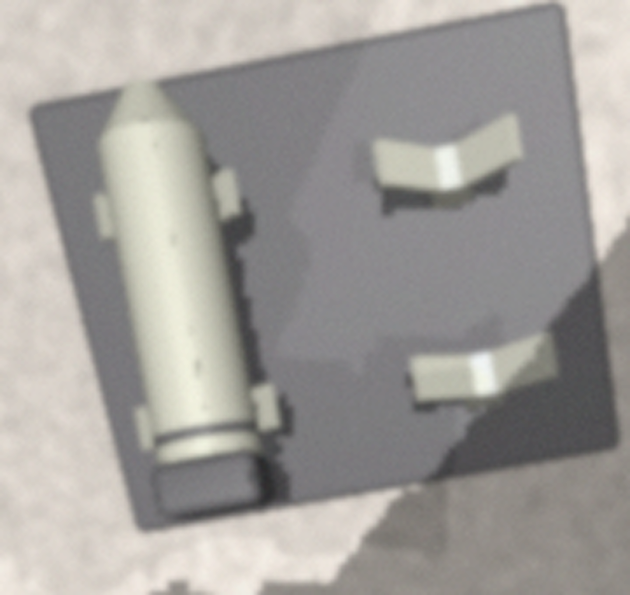

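Run:
```python
from h import *
pick_clip(2,0.); 
print(np.round(robot.ik(CR+.04*cy+.0075*cz,RC),2))
place_cradle(.04)
robot.move_ptp((.552,-.36,.20),down(np.pi/2)); snap('wrist','e2'); st()
robot.move_ptp((.515,.12,.22),down(np.pi/2)); robot.pause(.2); snap('wrist','f0'); st()
```

```text
down hit=False 24.89 p [ 0.5996 -0.0302  0.0922] F [-1.2  0.8  0.5] M [0.01 0.   0.01] op 0.0501
grip 25.37 p [ 0.5993 -0.0298  0.0917] F [-0.5  2.7  3.2] M [0.64 0.11 0.  ] op 0.0282
lift 26.0 p [ 0.5992 -0.0303  0.1302] F [-0.1 -0.  -1.2] M [ 0.04 -0.04  0.02] op 0.0287
[ 0.57  0.49  0.15  1.98 -0.42  0.57  2.76]
above 27.8 p [ 0.437  -0.3515  0.1495] F [ 0.8  0.5 -0.1] M [0.01 0.17 0.01] op 0.0284
seat hit=True 28.94 p [ 0.4549 -0.349   0.0591] F [-0.7 -0.3  5.8] M [0.07 0.15 0.23] op 0.0284
open 29.49 p [ 0.4545 -0.3484  0.0583] F [-0.3  0.4  1.2] M [0.   0.23 0.01] op 0.0502
 30.68 p [ 0.5512 -0.3599  0.1984] F [-0.6 -0.2  0. ] M [-0.04  0.   -0.  ] op 0.0499
 32.68 p [0.5152 0.1195 0.2199] F [ 0.5 -0.1 -0.3] M [0.04 0.03 0.03] op 0.05
```

View pics/e2.png

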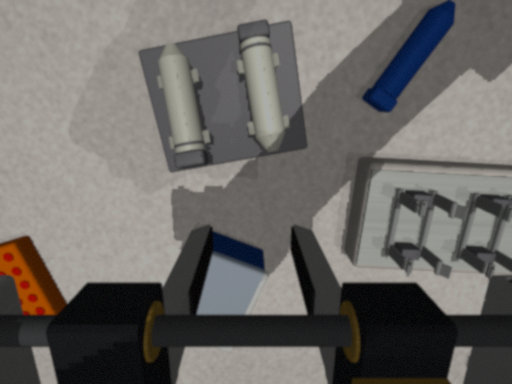

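View pics/f0.png

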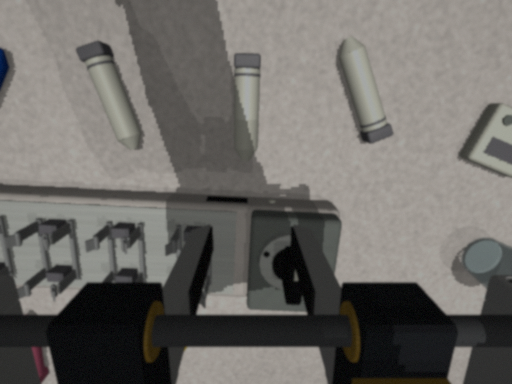

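Run:
```python
from h import *
im,c=load('f0')
for n,(x,y) in dict(t1=(112,100),t2=(246,110),t2b=(243,85),t3=(362,85),bench=(300,60),shad=(190,60),bench2=(60,130)).items(): print(n,im[y-2:y+3,x-2:x+3].reshape(-1,3).mean(0).round(1))
f=im.astype(float); r=(f[...,1]+1)/(f[...,0]+1)
r=cv2.GaussianBlur(r,(5,5),0)
m=((r>1.075)&(np.arange(384)[:,None]<185)).astype(np.uint8); cv2.imwrite('pics/fm.png',m*255)
ed,c2=load('e2'); print('done1',cradle_xy(c2,(254,21),.0145),cradle_xy(c2,(272,151)))
```

```text
t1 [151.6 163.  162. ]
t2 [161.8 165.1 163.2]
t2b [153.8 163.2 162.4]
t3 [155.9 163.4 162.4]
bench [150.4 156.6 161.1]
shad [92.1 95.6 99. ]
bench2 [147.7 153.4 158.7]
done1 [-0.05947817  0.04213336] [0.05670178 0.03901863]
```

View pics/fm.png

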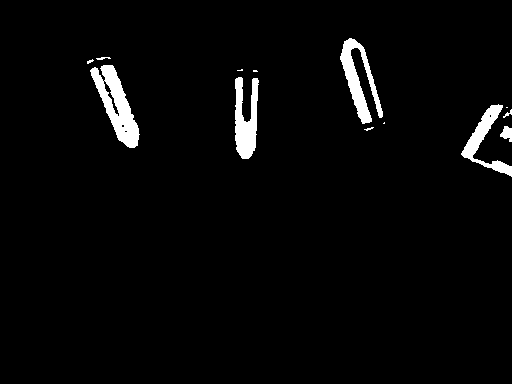

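```bash
cat >> h.py <<'E'
def find_tubes(name):
    im,c=load(name); f=im.astype(float); r=cv2.GaussianBlur((f[...,1]+1)/(f[...,0]+1),(5,5),0)
    m=((r>1.072)&(np.arange(384)[:,None]<185)).astype(np.uint8)
    m=cv2.morphologyEx(m,cv2.MORPH_CLOSE,np.ones((9,9),np.uint8))
    out=[]
    for k in cv2.findContours(m,cv2.RETR_EXTERNAL,cv2.CHAIN_APPROX_NONE)[0]:
        if cv2.contourArea(k)<900: continue
        W=np.array([onz(c,p[0],.0145)[:2] for p in k])*1000
        (cxx,cyy),(w,h),ang=cv2.minAreaRect(W.astype(np.float32))
        if min(w,h)>36 or max(w,h)<85: continue
        t=np.deg2rad(ang)+(np.pi/2 if h>w else 0); d=np.array([np.cos(t),np.sin(t)]); L=max(w,h); ctr=np.array([cxx,cyy])
        g=[im[tuple(np.round(proj(c,[*(ctr+s*(L/2+8)*d)/1000,.0145])).astype(int)[::-1])].mean() for s in (1,-1)]
        if g[0]>g[1]: d=-d
        mid=(ctr-d*(L/2)+59*d)/1000   # d points to the cap
        out.append((mid,np.arctan2(d[1],d[0]),L,min(w,h),proj(c,[*mid,.0145]).round()))
    return out
E
python3 - <<'E'
from h import *
for n in ('b0','f0'):
    for t in find_tubes(n): print(n,*t)
    im,c=load(n); 
    for t in find_tubes(n):
        for s in (-59,0,44,59):
            u=proj(c,[*(t[0]+s/1000*np.array([np.cos(t[1]),np.sin(t[1])])),.0145]).round().astype(int); cv2.circle(im,tuple(map(int,u)),2,(0,0,255),-1)
    cv2.imwrite(f'pics/{n}_ov.png',cv2.resize(im[:200,50:450],None,fx=2,fy=2))
E
```

```text
b0 [0.4520878  0.11176636] -0.032032235275364265 102.94766235351562 27.07963752746582 [244. 123.]
b0 [0.435593   0.27290838] 0.3382347742455136 103.75450134277344 29.300100326538086 [383. 109.]
b0 [ 0.42464325 -0.03968571] -2.8428867466406484 105.2550277709961 29.367612838745117 [113.  99.]
f0 [0.45207735 0.11262431] -0.01691480134752966 102.05017852783203 26.326858520507812 [246. 123.]
f0 [ 0.42429382 -0.03971424] -2.8601146025743165 104.89007568359375 29.566932678222656 [114.  98.]
f0 [0.41711139 0.24647181] 0.39428186491358547 103.30987548828125 29.09217643737793 [363.  91.]
```

View pics/f0_ov.png

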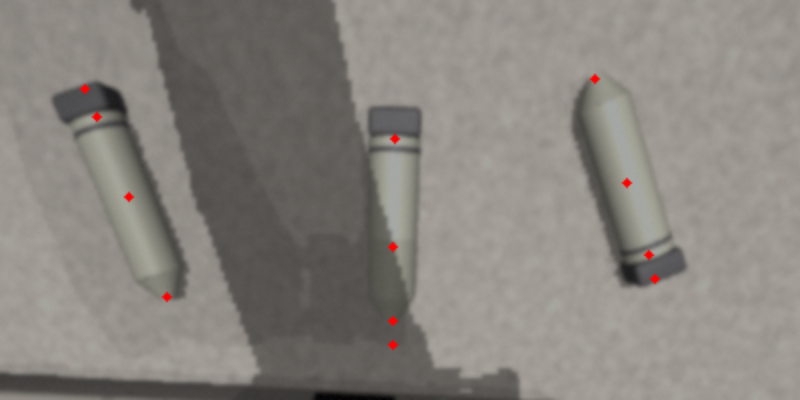

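```bash
python3 - <<'E'
s=open('h.py').read()
old=s[s.index("        g=[im[tuple("):s.index("        mid=(ctr-d")]
new='''        X=(W-ctr)@d; Y=(W-ctr)@np.array([-d[1],d[0]])
        wd=[np.ptp(Y[X*sg>L/2-12]) for sg in (1,-1)]
        if wd[0]<wd[1]: d=-d
'''
s=s.replace(old,new)
s+='''
def pick_bench(t):
    mid,th=t[0],t[1]; a=th+np.pi/2
    while a>np.pi: a-=np.pi
    while a<0: a+=np.pi
    R=down(a)
    robot.move_ptp((*mid,.15),R); robot.gripper_to(.06)
    hit=robot.move_linear((*mid,.0225),velocity=.12,threshold=8); st(f'down hit={hit}')
    robot.gripper_to(0.); st('grip')
    robot.move_linear((*mid,.20),velocity=.2); st('lift')
def insert(i,dx=0.):
    p=clip(i)+dx*EX; R=down(PSI+np.pi/2)
    robot.move_ptp((p[0],p[1],.20),R); robot.pause(.2); s=st('over'); snap('wrist',f'ins{i}')
def press(i,dx=0.):
    p=clip(i)+dx*EX
    robot.move_linear((p[0],p[1],.135),velocity=.15); st('pre')
    hit=robot.move_linear((p[0],p[1],.0915),velocity=.05,threshold=40); st(f'in hit={hit}')
    robot.gripper_to(.05); st('open')
    robot.move_linear((p[0],p[1],.15),velocity=.2)
'''
open('h.py','w').write(s)
E
python3 - <<'E'
from h import *
ts=find_tubes('f0')
for t in ts: print(*t)
t=max(ts,key=lambda t:t[0][1]); pick_bench(t); insert(2)
E
```

```text
[0.43612981 0.11289409] 3.1246778522422636 102.05017852783203 26.326858520507812 [246. 109.]
[ 0.42429382 -0.03971424] -2.8601146025743165 104.89007568359375 29.566932678222656 [114.  98.]
[0.41711139 0.24647181] 0.39428186491358547 103.30987548828125 29.09217643737793 [363.  91.]
down hit=False 35.02 p [0.4174 0.2467 0.0231] F [-0.1 -0.4  0.5] M [ 0.06 -0.01  0.  ] op 0.0602
grip 35.62 p [0.4172 0.2465 0.0226] F [-0.7  0.1  2.7] M [-0.04  0.17  0.01] op 0.0285
lift 36.67 p [0.4166 0.2461 0.199 ] F [ 0.3  0.8 -0.1] M [ 0.06  0.04 -0.05] op 0.0282
over 38.12 p [ 0.599  -0.0289  0.2002] F [-0.1 -0.5 -1.1] M [ 0.01 -0.02 -0.02] op 0.0283
```

View pics/ins2.png

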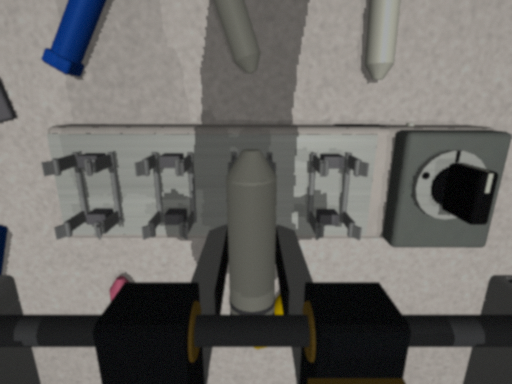

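Run:
```python
from h import *
press(2)
p=clip(2); robot.gripper_to(0.)
hit=robot.move_linear((p[0],p[1],.113),velocity=.06,threshold=20); st(f'top press hit={hit}')
robot.move_linear((p[0],p[1],.2),velocity=.25)
robot.move_ptp((.685,-.02,.22),down(np.pi/2)); robot.gripper_to(.06); robot.pause(.2); snap('wrist','g1'); st()
```

```text
pre 38.75 p [ 0.5994 -0.0302  0.1356] F [ 0.8 -0.2 -0.7] M [-0.01  0.02  0.01] op 0.0282
in hit=False 39.77 p [ 0.5991 -0.0297  0.0922] F [-7.2  3.1 20.5] M [0.88 1.87 0.06] op 0.0284
open 40.32 p [ 0.5991 -0.0302  0.0914] F [0.6 0.6 0.4] M [-0.04 -0.    0.02] op 0.0501
top press hit=True 42.16 p [ 0.5989 -0.0302  0.1179] F [-5.1  0.  13.9] M [0.06 1.17 0.05] op 0.0005
 44.36 p [ 0.685 -0.02   0.22 ] F [ 0.4 -0.3 -1.3] M [0.07 0.01 0.01] op 0.0603
```

View pics/g1.png

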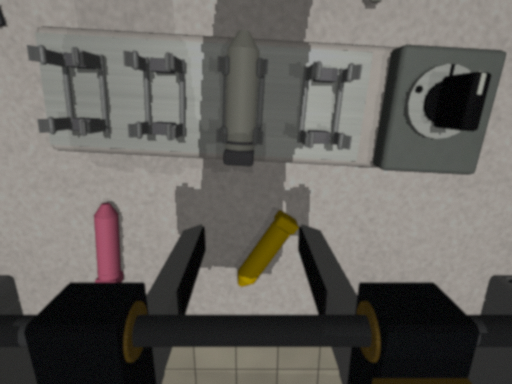

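```bash
cat >> h.py <<'E'
def mf(p): d=np.asarray(p)-MX; return np.array([d@EX,d@EY,p[2]]).round(4)
E
python3 - <<'E'
from h import *
_,c=load('g1'); print('tip',mf(onz(c,(243.5,31),.0845)),'cap',mf(onz(c,(238,165),.099)))
robot.move_ptp((.515,.08,.22),down(np.pi/2)); robot.pause(.2); snap('wrist','f1')
for t in find_tubes('f1'): print(*t)
E
```

```text
tip [-0.0599 -0.0055  0.0845] cap [ 0.0568 -0.0051  0.099 ]
[0.43661593 0.11238241] 3.116714734266818 102.7413558959961 27.355276107788086 [280. 109.]
[ 0.4249075  -0.03947108] -2.858194330270315 104.71289825439453 28.468923568725586 [149.  98.]
```

View pics/f1.png

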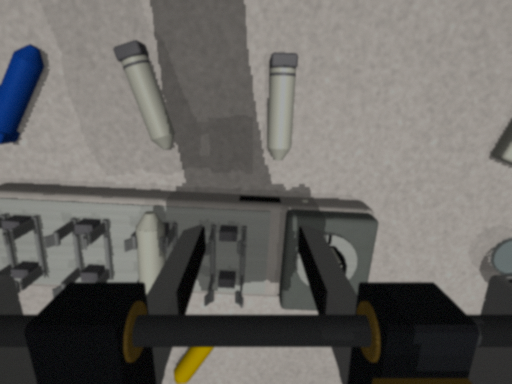

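Tube in clip2 is centred (−1.5 mm). The two remaining fresh tubes are at f1 pixels (280,109) and (149,98), unmoved. Next: tube at y=.112 to clip1.

Run:
```python
from h import *
t=max(find_tubes('f1'),key=lambda t:t[0][1]); pick_bench(t); insert(1)
```

```text
down hit=False 47.36 p [0.437  0.1125 0.023 ] F [ 0.3  0.1 -0.5] M [-0.02 -0.07  0.03] op 0.06
grip 47.96 p [0.4367 0.1124 0.0226] F [-0.5 -0.3  3.1] M [0.11 0.14 0.01] op 0.0285
lift 49.0 p [0.4361 0.1122 0.1991] F [ 0.6 -0.2 -0.5] M [ 0.07  0.01 -0.04] op 0.0283
over 50.26 p [ 0.5948 -0.1087  0.2002] F [ 1.4 -0.4 -0.5] M [ 0.04 -0.02  0.06] op 0.028
```

View pics/ins1.png

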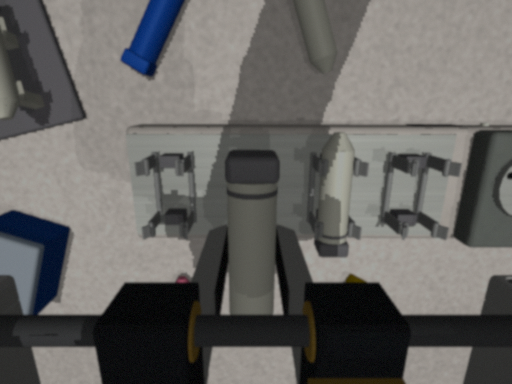

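```bash
cat >> h.py <<'E'
def toppress(i):
    p=clip(i); robot.gripper_to(0.)
    hit=robot.move_linear((p[0],p[1],.113),velocity=.06,threshold=20); st(f'top press hit={hit}')
    robot.move_linear((p[0],p[1],.2),velocity=.25)
E
python3 - <<'E'
from h import *
press(1); toppress(1)
robot.move_ptp((.515,.02,.22),down(np.pi/2)); robot.gripper_to(.06);robot.pause(.1); snap('wrist','f2')
for t in find_tubes('f2'): print(*t)
E
```

```text
pre 50.89 p [ 0.5952 -0.1102  0.1356] F [-0.2 -0.8 -0. ] M [-0.01  0.02  0.02] op 0.0284
in hit=True 51.75 p [ 0.5948 -0.1095  0.0923] F [-3.6  0.6 12.4] M [0.33 0.93 0.12] op 0.0281
open 52.3 p [ 0.5947 -0.1094  0.092 ] F [-1.   0.2 -0.1] M [0.03 0.01 0.03] op 0.0504
top press hit=True 54.14 p [ 0.5946 -0.1102  0.1179] F [-4.1 -0.4 14.1] M [ 0.04  1.18 -0.02] op 0.0005
[ 0.42447947 -0.03968329] -2.860172326590944 103.57559204101562 27.22968292236328 [200.  98.]
```

View pics/f2.png

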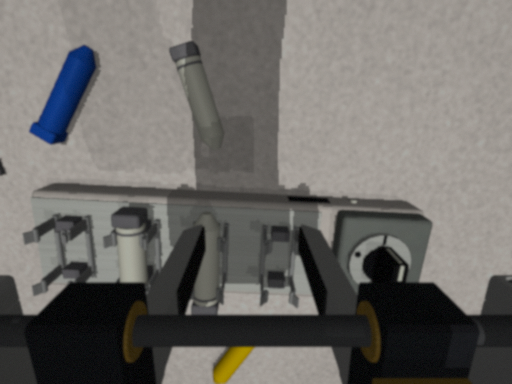

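Last fresh tube at (200,98); seating contact in clip1 was again at 0.0989 m. Now it goes into clip0.

Run:
```python
from h import *
t=find_tubes('f2')[0]; pick_bench(t); insert(0)
```

```text
down hit=False 58.47 p [ 0.4249 -0.0397  0.023 ] F [0.5 0.6 0.4] M [ 0.06 -0.01 -0.01] op 0.0601
grip 59.07 p [ 0.4246 -0.0397  0.0226] F [-0.9  0.4  3.6] M [0.2  0.13 0.02] op 0.028
lift 60.1 p [ 0.4239 -0.0397  0.1991] F [-1.1  0.3 -0.5] M [ 0.07 -0.    0.  ] op 0.0279
over 61.2 p [ 0.5904 -0.1888  0.2005] F [-0.5 -0.4 -0.5] M [0.01 0.06 0.04] op 0.0281
```

View pics/ins0.png

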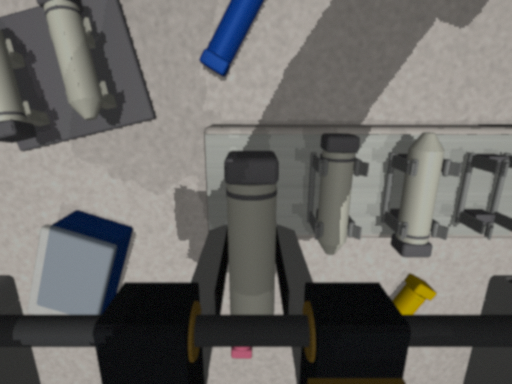

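Run:
```python
from h import *
press(0); toppress(0)
robot.move_ptp((.552,-.36,.22),down(np.pi/2)); robot.pause(.2); snap('wrist','h2')
robot.move_ptp((.685,-.02,.22),down(np.pi/2)); robot.gripper_to(.05); robot.pause(.2); snap('wrist','h1'); st()
```

```text
pre 61.83 p [ 0.5909 -0.1902  0.1357] F [0.9 0.2 0.6] M [-0.04 -0.    0.04] op 0.0281
in hit=True 62.7 p [ 0.5906 -0.1894  0.0923] F [-3.3  2.2 12. ] M [0.54 0.82 0.04] op 0.0284
open 63.25 p [ 0.5906 -0.1892  0.0919] F [ 0.  -0.8  0.1] M [ 0.05 -0.04  0.  ] op 0.0497
top press hit=True 65.09 p [ 0.5904 -0.1902  0.118 ] F [-4.7 -0.  13.9] M [0.14 0.94 0.03] op 0.0
 69.07 p [ 0.685 -0.02   0.22 ] F [ 0.8 -0.4  0.6] M [ 0.    0.02 -0.01] op 0.0504
```

View pics/h1.png

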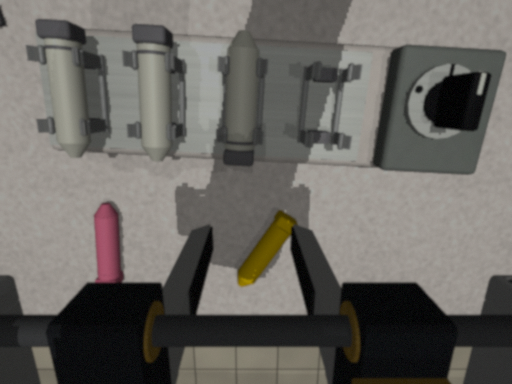

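View pics/h2.png

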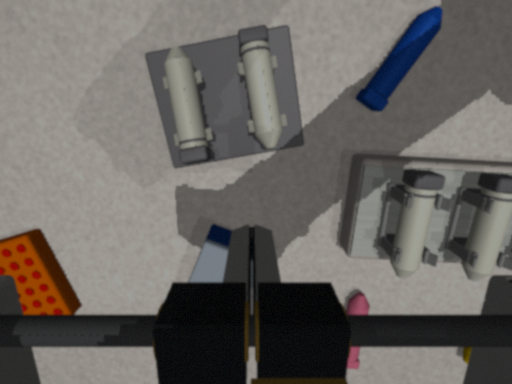

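Run:
```python
from h import *
_,c=load('h1')
for n,cap,tip in (('c0',(62,20.5),(75.5,157.5)),('c1',(153,25.5),(157.5,160.5)),('c2',(238,165),(243.5,30.5))):
    print(n,'cap',mf(onz(c,cap,.099)),'tip',mf(onz(c,tip,.0845)))
_,c=load('h2'); print('cradle',cradle_xy(c,(175.5,47)),cradle_xy(c,(194,160),.0145),cradle_xy(c,(254,27),.0145),cradle_xy(c,(272,149)))
snap('top','h1t')
```

```text
c0 cap [-0.0568 -0.1554  0.099 ] tip [ 0.0606 -0.1653  0.0845]
c1 cap [-0.057  -0.0803  0.099 ] tip [ 0.0593 -0.085   0.0845]
c2 cap [ 0.0568 -0.0051  0.099 ] tip [-0.0603 -0.0055  0.0845]
cradle [-0.06104415 -0.03922147] [ 0.05646263 -0.039016  ] [-0.05859923  0.04250117] [0.05859832 0.04045189]
```

View pics/h1t.png

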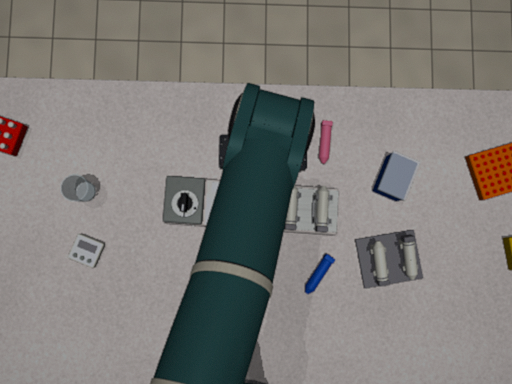

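Run:
```python
from h import *
a=PSI+np.pi/2; K=(.5990,.1607)
robot.move_ptp((*K,.20),down(a)); robot.gripper_to(.05)
hit=robot.move_linear((*K,.110),velocity=.1,threshold=10); st(f'at {hit}')
robot.gripper_to(0.0); st('closed')
robot.move_linear((*K,.127),velocity=.05); robot.pause(.3); st('up')
for d in (.4,.8,1.2):
    robot.move_linear((*K,.127),velocity=.05,frame=down(a+d)); st(d)
snap('wrist','k1')
```

```text
at False 71.2 p [0.5994 0.1608 0.1106] F [-0.2  0.1 -0. ] M [ 0.01  0.01 -0.01] op 0.0501
closed 71.83 p [0.599  0.1613 0.1101] F [-0.1  3.7  3.1] M [0.91 0.07 0.04] op 0.0159
up 72.62 p [0.5989 0.1613 0.1266] F [ 3.2  5.2 -7.6] M [ 1.34 -0.78  0.05] op 0.0155
0.4 73.17 p [0.5989 0.1607 0.1266] F [ 3.9  3.3 -7.4] M [ 0.85 -0.86  0.08] op 0.0156
0.8 73.72 p [0.5992 0.1602 0.1266] F [  5.1   1.8 -10.3] M [ 0.4  -1.44  0.08] op 0.0159
1.2 74.27 p [0.5997 0.1599 0.1266] F [  8.2   1.6 -12.3] M [ 0.13 -2.29  0.04] op 0.0162
```

View pics/k1.png

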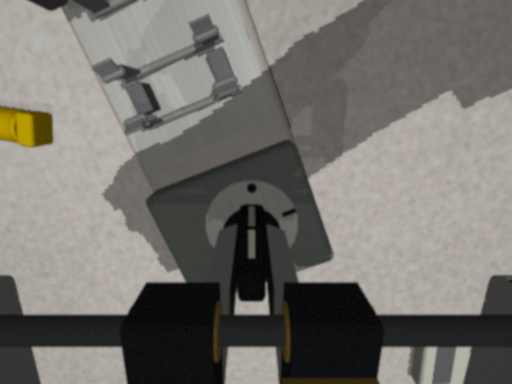

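The white stripe points at the dot (252,188). Pushing in.

Run:
```python
from h import *
K=(.5990,.1607)
print(robot.move_linear((*K,.1085),velocity=.04,threshold=35)); robot.pause(.3); st('in')
robot.gripper_to(.05); st('open')
robot.move_linear((*K,.20),velocity=.2); 
robot.move_ptp((.685,-.02,.22),down(np.pi/2)); robot.pause(.3); snap('wrist','m1'); snap('side','m1s'); st()
```

```text
True
in 75.08 p [0.5999 0.16   0.11  ] F [-2.8 -1.1 12.6] M [-0.13  0.93  0.01] op 0.0159
open 75.79 p [0.6001 0.1599 0.1097] F [ 0.3  0.1 -0.5] M [ 0.06  0.07 -0.  ] op 0.0499
 77.61 p [ 0.6849 -0.0195  0.2201] F [-0.  -0.1 -0.6] M [ 0.05 -0.05 -0.01] op 0.0502
```

View pics/m1.png

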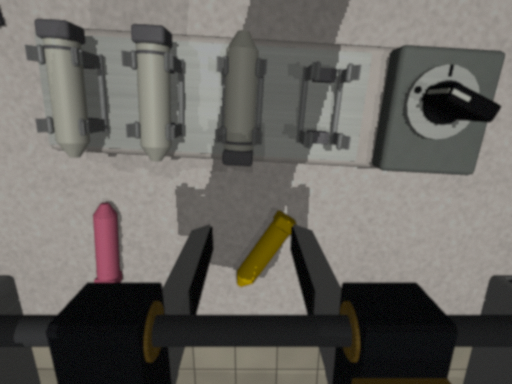

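View pics/m1s.png

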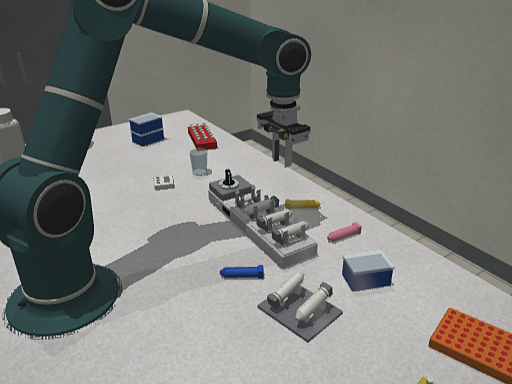

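Run:
```python
from h import *
for n in ('b1','m1'):
    im,c=load(n); g=im.mean(2)[85:140,415:510]; ys,xs=np.where(g<28); print(n,xs.min()+415,xs.max()+415,ys.min()+85,ys.max()+85,(xs.mean()+415).round(2),(ys.mean()+85).round(2),len(xs), -c['R'].T@c['t'])
a=PSI+1.2+np.pi/2; K=(.5990,.1607)
robot.move_ptp((*K,.20),down(a)); robot.gripper_to(0.)
hit=robot.move_linear((*K,.138),velocity=.05,threshold=15); st(f'knob top hit={hit}')
robot.move_linear((*K,.22),velocity=.2); robot.move_ptp((.60,.0,.30),down(np.pi/2)); robot.pause(.3); snap('wrist','n1'); st()
```

```text
b1 415 496 85 123 455.26 106.88 1958 [ 0.60080235 -0.01920401  0.37945964]
m1 416 498 85 122 456.55 106.19 1873 [ 0.60114363 -0.01986782  0.37954456]
knob top hit=True 80.32 p [0.5992 0.1607 0.1446] F [-4.5 -0.9 15.1] M [-0.11  1.32  0.01] op 0.0006
 82.03 p [6.000e-01 4.000e-04 2.997e-01] F [-0.4  0.6  0.1] M [-0.01 -0.   -0.02] op 0.0006
```

View pics/n1.png

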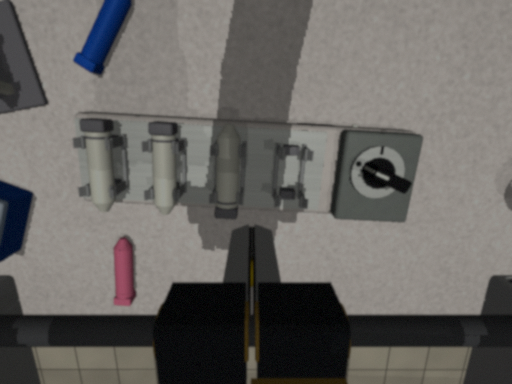

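The knob top is at 0.1256 m, where it should be when pushed in (expected 0.1255 m). The pointer is on the dot, and the arm is clear of everything.

```bash
python3 -c "
from rig import robot
robot.sign_off()"
```

```text
the job is handed in; nothing more can be done
```

The job is done and handed in, with the robot clock at about 82 s of the 210 s allowed. I stopped the mixer and laid both finished tubes in the cradle. Then I snapped all three fresh tubes into clips 0, 1 and 2 and set the knob back to run.

**Last checks:**
- **Fresh tubes:** a light press from above met each tube's top at 0.099 m, so all three are fully seated. Camera readings put them within about 2 mm of centre along the clips.
- **Finished tubes:** both lie in their channels, within about 3 mm of centre.
- **Knob:** its pointer is on the dot, and its top is at 0.1256 m against 0.1255 m expected when fully in.
- **Bystanders:** beaker, tip box and timer look unmoved in the camera pictures; I did not measure them.

**What went differently:**
- **Knocked tube:** one fresh tube was knocked about 3 cm aside during the run. I found it again before picking it up.
- **Tube detection:** my first detection read another tube's cap end the wrong way round because of a shadow. I corrected that before picking it up.
- **Cap readings:** cap positions read in the last pictures were up to 10 mm off across clips 0 and 1. I put this down to the visible side of the cap, since the tips were within 1 mm; I did not measure it again.

No check failed.

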